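Make up two hardware kits on the garage bench

ROBOT

A 6-joint arm with a two-finger parallel gripper is mounted at the origin on the work surface. World frame = base frame: x ahead of the robot, y to its left, z up, the work surface at z = 0. Lengths are in m, angles in rad, forces in N, time in s.
With the tool pointing down it reaches from about 0.275 to 0.725 m from the base axis. Payload 15.9 kg.
Tool frame: the origin (TCP) lies at the very end of the fingers, on their centre line; the grasp point (between the pads) lies behind it (ctrl.pinch_z is the z of the grasp point in the tool frame, in m); z points along the fingers, y is the line along which they close (so a half turn about z gives the same grasp; the last joint's range is limited). The gripper opens to 85 mm and grips with 20 to 120 N. Pads are 22 mm wide; open, the fingers measure 114 mm over their backs; the gripper's body (76 mm by 85 mm) begins 54 mm behind the grasp point. The pads swing forward as they close: fully open they stand 13 mm farther back than shut.
Start: joints at [1.35, 0.213, -0.034, 1.323, 0, 1.571], TCP at [0.11, 0.488, 0.2] pointing down, gripper open.
Joint ranges: [-2.98, 2.98], [-0.74, 1.72], [-1.14, 1.35], [-2.1, 2.04], [-1.57, 1.44], [-3.14, 3.14]. Speed limits (rad/s): [1.89, 1.89, 2.39, 2.57, 3.14, 3.14].

INTERFACE

Orientations are given as a rotation vector (axis times angle).
In Python, from bench import ctrl gives the robot as it stands.
- The arm moves only by the tool send_rows, never from a script. Its argument "series" is a list that holds one entry, the list of rows, each a list of 6 numbers: the shift along the tool's x, y, z in m, then the turn, a rotation vector about the tool's x, y, z in degrees. In form: [[[tx, ty, tz, ax, ay, az], ...]]. A call has 1 to 5 rows; each row is the pose to reach, as a shift and turn from the pose commanded when the call began, along the tool's axes at that moment; what a row does not reach only later rows make up. A row lasts 1/10 s, in which the tool goes at most 50 mm and 8.59 degrees, less where a joint would pass 70% of its speed; a pose out of reach is approached as far as the arm can. A call with a gripper value outside its range is refused whole. "gripper" is the closure, from -1 (fully open) to 1 (shut), set as the call begins (left out, the last holds). The fingers move at their own pace and stop on an object; "squeeze" is the grip in N (left out, the last holds). Time passes only in rows, so rows that repeat a pose let the fingers close. It gives the time, the measured TCP pose, the force, the opening and the grip force at its end, in the units of the state.
- ctrl.observe(): the state, without advancing time (a new reading comes with each control period).
- ctrl.capture(name): name is "scene" or "top" or "wrist"; returns (picture, depth): 420x560x3 uint8, red, green, blue; 420x560 float32, m along the optical axis (not along the pixel's ray), 0 where there is no reading.
- ctrl.camera_model(name): a dict with "vfov" (degrees; the focal length in pixels is half the picture's height over the tangent of half this angle, whatever the lens; pixels are square), "cx", "cy" (the principal point, pixels), "R" (3x3) and "t" (3): a world point X has camera coordinates R X + t. Camera axes: x right, y down, z forward; pixel columns grow to the right and rows downward; lengths in m; the calibration is good to about 2 mm. A picture is of the moment at which its call begins: read the wrist's pose just before it. camera_model takes no time and is no camera call; for the wrist camera it gives the pose at the moment of the call.
- ctrl.finish_job(): hands the job in; it is judged then, once.
The state is a dict: "time": time; "joint_pos": joint angles; "qd": joint speeds; "joint_efforts": joint torques, N m; "ee_pos": TCP position; "tool_rot": TCP orientation; "wrist_force": force on the tool from outside, world axes, zero at the start; "ft_torque": the same for the moment, N m; "finger_gap": finger opening in m; "grip_force": force on a finger pad.
Only numpy, scipy, OpenCV 4.12 (cv2) and the standard library are available. Lean on these libraries where they do the work, as an engineer would, in place of code of your own. Each camera call takes 0.05 s, during which the arm holds its last target. There are 200 camera calls.

TASK

Make up the two hardware kits from the loose stock on the bench, one part to a compartment, in order starting from the compartment next to the tray's finger tab. The three-compartment tray gets the tall bolt, then the long sleeve, then the hexagonal coupling nut; the two-compartment tray gets the short sleeve, then the flanged bush. Each part must stand upright the same way up as now, flat on its compartment's floor; leave the small bolt, the square block and the wide collar where they stand.

Things in the scene. Friction and masses are not known exactly. Their poses are not given: they have to be found in the camera images.
- tray3: Low plywood tray, fixed: three compartments in a row along x, 66 x 66 mm inside, floor 6 mm and wall tops 14 mm above the bench, walls 4 mm thick; 214 x 74 mm over all plus a finger tab (24 x 34 mm, dark dot) at its +x end. Origin: centre of the compartments' underside, at bench height; z up. Compartment centres: x = +70 (first), 0 (middle), -70 (last) mm, y = 0; the first is next to the tab.
- tray2: Low plywood tray, fixed: two compartments in a row along x, 66 x 66 mm inside, floor 6 mm and wall tops 14 mm above the bench, walls 4 mm thick; 144 x 74 mm over all plus a finger tab (24 x 34 mm, dark dot) at its +x end. Origin: centre of the compartments' underside, at bench height; z up. Compartment centres: x = +35 (first), -35 (last) mm, y = 0; the first is next to the tab.
- bolt_c (a point): Tall steel hex bolt standing on its head: head 36 mm across flats and 15 mm high at the bottom, round threaded shank 24 mm in diameter above it, 65 mm tall in all, about 0.3 kg. This point is its centre, half-way up; z axis up along the part. 
- long_sleeve_c (a point): Long plain steel sleeve (tube) standing on end: 36 mm outside, 22 mm bore, 60 mm tall, about 0.3 kg. This point is its centre, half-way up; z axis up along the part. 
- nut_c (a point): Long hexagonal steel coupling nut standing on end: 36 mm across flats, 41.6 mm across corners, 50 mm tall, dark bore seen on top, about 0.25 kg. This point is its centre, half-way up; z axis up along the part. Its x axis is square to one pair of flats.
- short_sleeve_c (a point): Short plain steel sleeve (tube) standing on end: 36 mm outside, 22 mm bore, 40 mm tall, about 0.2 kg. This point is its centre, half-way up; z axis up along the part. 
- bush_c (a point): Flanged steel bush standing on its flange: flange 46 mm in diameter and 8 mm thick at the bottom, round barrel 30 mm in diameter above it, 45 mm tall in all, about 0.2 kg. This point is its centre, half-way up; z axis up along the part. 
- short_bolt_c (a point): Spare, not wanted: small steel hex bolt standing on its head, head 28 mm across flats and 12 mm high, shank 16 mm in diameter, 42 mm tall in all. This point is its centre, half-way up; z axis up along the part. 
- block_c (a point): Spare, not wanted: square steel block 36 x 36 mm, 40 mm tall, sides along its x and y. This point is its centre, half-way up; z axis up along the part. 
- collar_c (a point): Spare, not wanted: wide flat steel collar (ring) 56 mm outside, 32 mm bore, 20 mm tall. This point is its centre, half-way up; z axis up along the part. 

How it is judged:
By the outcome, as a careful person would: the job done as asked, in the order asked, and still so for the second after the job is handed in, with the robot touching nothing.
It also fails if it takes over 128 s, if anything falls off the work surface, if the arm or the gripper's body presses on something with over 40 N, if the wrist force passes 120 N, or if a joint passes its speed limit or range.

## Working session

There is one attempt and no reset: what is moved stays moved. The work goes in short steps, Python scripts to look and compute and a tool call to move; the robot and the scene stay as the last step left them, time stands still between calls to the robot, and variables do not carry over. Pictures are saved under pics/ and viewed, at most 14 in all, crops included, and the job is handed in when it is done.

Besides the shell and the picture viewer there is one more tool, called after "Request:" as a command line: name --argument value ..., lists and objects as JSON in quotes. send_rows: Moves the arm, as the interface text tells. Its arguments: {"type":"object","properties":{"series":{"type":"array","items":{"type":"array","items":{"type":"array","items":{"type":"number"}}}},"gripper":{"type":"number"},"squeeze":{"type":"number"}},"required":["series"]}

```bash
mkdir -p pics; ls
python3 - <<'E'
from bench import ctrl
import cv2,numpy as np
print(ctrl.pinch_z, ctrl.observe())
for n in ("top","scene"):
    p,d=ctrl.capture(n); np.savez(f"pics/{n}0.npz",p=p,d=d)
    cv2.imwrite(f"pics/{n}0.png",p[:,:,::-1]); m=ctrl.camera_model(n); print(n,m)
E
```

```text
pics
-0.0187 {'time': 0.0, 'joint_pos': array([ 1.34999221e+00,  2.13374225e-01, -3.50605272e-02,  1.32350445e+00,
       -8.51853808e-07,  1.57081330e+00]), 'qd': array([ 0.00047543, -0.00056275, -0.00058057, -0.00296682,  0.00082367,
        0.00103762]), 'joint_efforts': array([ 5.19683563e-04, -6.86159706e+01,  4.87117159e+01,  1.72851607e-02,
        1.73105141e-04, -2.03877001e-06]), 'ee_pos': array([0.10942425, 0.48749018, 0.19990659]), 'tool_rot': array([-3.46146806e-01, -3.12233852e+00,  1.78437965e-03]), 'wrist_force': array([-0.24901923,  0.41329044,  0.04514424]), 'ft_torque': array([-0.01786232,  0.0037315 ,  0.04726306]), 'grip_force': 0.0, 'finger_gap': 0.08546028466418101}
top {'vfov': 42.7125494747455, 'cx': 274.04558318832494, 'cy': 202.15844584689935, 'R': array([[-1.78902624e-02, -9.99836593e-01, -2.59328741e-03],
       [-9.87742993e-01,  1.80759953e-02, -1.55038827e-01],
       [ 1.55060369e-01, -2.12183832e-04, -9.87904974e-01]]), 't': array([0.01859728, 0.57189407, 1.18813642])}
scene {'vfov': 49.134105729675895, 'cx': 275.7559586999184, 'cy': 205.9059978584328, 'R': array([[-0.5469537 ,  0.8370516 , -0.01364828],
       [ 0.55846374,  0.35267399, -0.75082575],
       [-0.6236665 , -0.41828899, -0.66035931]]), 't': array([ 0.31519121, -0.25900467,  1.25714662])}
```

View pics/top0.png

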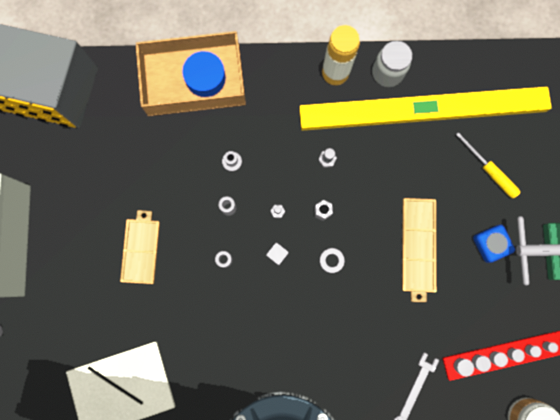

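View pics/scene0.png

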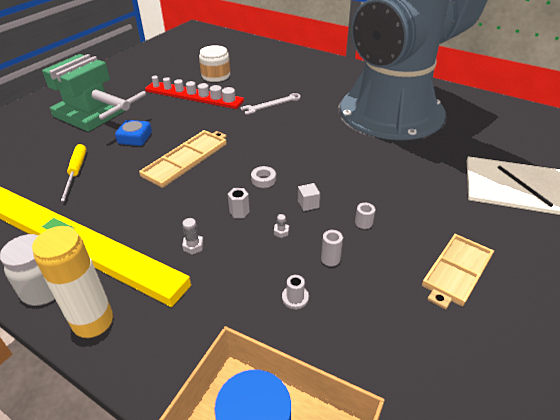

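The top view shows bush (231,160), long sleeve (227,205), short sleeve (223,259), tall bolt (328,158), nut (324,209), small bolt (278,211), block (277,253) and collar (332,260). Tray2 is at (140,250) with its tab at (144,215). Tray3 is at (420,247) with its tab at (419,296). In the scene view the sleeve at (332,247) is the taller one, which confirms which is long and which is short.

```bash
cat > h.py <<'E'
import numpy as np,cv2
def f(m,h=420): return h/2/np.tan(np.radians(m["vfov"])/2)
def pts(d,m):
    v,u=np.mgrid[:d.shape[0],:d.shape[1]]
    c=np.stack([(u-m["cx"])*d/f(m),(v-m["cy"])*d/f(m),d],-1)
    return (c-m["t"])@m["R"]
def ray(uv,m,z):
    uv=np.atleast_2d(uv).astype(float)
    r=np.c_[(uv-[m["cx"],m["cy"]])/f(m),np.ones(len(uv))]@m["R"]
    o=-m["R"].T@m["t"]
    return o+r*((z-o[2])/r[:,2])[:,None]
E
python3 - <<'E'
from h import *; from bench import ctrl
q=np.load("pics/top0.npz");p,d=q["p"],q["d"];m=ctrl.camera_model("top")
P=pts(d,m)
hsv=cv2.cvtColor(p,cv2.COLOR_RGB2HSV)
for n,(u,v),H in [("bush",(231,160),.045),("long",(227,205),.06),("short",(223,259),.04),("bolt",(328,158),.065),("nut",(324,209),.05),("sbolt",(278,211),.042),("block",(277,253),.04),("collar",(332,260),.02)]:
    s=np.s_[v-22:v+23,u-22:u+23]; W=P[s].reshape(-1,3); W=W[(W[:,2]>H-.008)&(W[:,2]<H+.01)]
    a,b=np.percentile(W,2,0),np.percentile(W,98,0)
    print(n,len(W),((a+b)/2).round(4),(b-a).round(4))
for n,(u0,v0,u1,v1) in [("tray2",(110,200,170,295)),("tray3",(390,185,450,310))]:
    k=np.zeros(d.shape,np.uint8);k[v0:v1,u0:u1]=((hsv[...,1]>50)&(hsv[...,2]>110))[v0:v1,u0:u1]
    k0=k.copy(); k=cv2.morphologyEx(k,cv2.MORPH_OPEN,np.ones((23,23)))
    c=max(cv2.findContours(k0,0,2)[0],key=cv2.contourArea)
    w=ray(c[:,0,:],m,.014)
    r=cv2.minAreaRect(cv2.convexHull((w[:,:2]*1000).astype(np.float32)))
    c=max(cv2.findContours(k,0,2)[0],key=cv2.contourArea); w=ray(c[:,0,:],m,.014)
    print(n,r,cv2.minAreaRect((w[:,:2]*1000).astype(np.float32)))
m=ctrl.camera_model("wrist");print(m, -m["R"].T@m["t"])
E
```

```text
bush 129 [0.6787 0.1071 0.0446] [0.0272 0.0262 0.0119]
long 129 [0.5667 0.1151 0.0585] [0.034  0.032  0.0115]
short 129 [0.4446 0.1254 0.0394] [0.0317 0.0335 0.0091]
bolt 90 [ 0.6787 -0.1208  0.0639] [0.0228 0.0204 0.0113]
nut 222 [ 0.5525 -0.1047  0.0491] [0.0348 0.0342 0.0096]
sbolt 38 [ 5.555e-01 -5.000e-04  4.050e-02] [0.0133 0.0138 0.0092]
block 253 [0.4539 0.0035 0.0392] [0.0408 0.0409 0.01  ]
collar 313 [ 0.438  -0.1231  0.0194] [0.0519 0.0506 0.0101]
tray2 ((479.10943603515625, 321.8197937011719), (80.13024139404297, 170.77597045898438), 85.74637603759766) ((469.7198486328125, 322.57672119140625), (80.8630599975586, 146.0267791748047), 88.9563217163086)
tray3 ((460.7496643066406, -325.92388916015625), (78.84366607666016, 242.54290771484375), 86.30015563964844) ((471.62841796875, -326.62738037109375), (78.84366607666016, 220.30484008789062), 86.30015563964844)
{'vfov': 66.12887172593176, 'cx': 281.79739451574943, 'cy': 213.7658889566082, 'R': array([[ 0.21775514,  0.97600157, -0.00190731],
       [ 0.92895423, -0.20665822,  0.30714233],
       [ 0.29937724, -0.06865363, -0.95166168]]), 't': array([-0.49860782, -0.04192335,  0.37944946])} [0.03392076 0.50402879 0.37303294]
```

Request:
send_rows --series '[[[-0.03, -0.014, 0, 0, 0, -2.6], [-0.07, -0.03, 0, 0, 0, -5.2], [-0.11, -0.048, 0, 0, 0, -7.8], [-0.15, -0.066, 0, 0, 0, -10.4], [-0.19, -0.084, 0, 0, 0, -12.6]]]' --gripper -1

```text
time: 0.6
ee_pos: [0.2775, 0.3629, 0.2002]
tool_rot: [0.002, -3.141, 0.0]
wrist_force: [0.6, 0.8, -0.8]
finger_gap: 0.0856
grip_force: 0.0
```

Request:
send_rows --series '[[[-0.04, -0.028, 0, 0, 0, 0], [-0.08, -0.057, 0, 0, 0, 0], [-0.12, -0.086, 0, 0, 0, 0], [-0.16, -0.114, 0, 0, 0, 0], [-0.2, -0.143, 0, 0, 0, 0]]]'

```text
time: 1.1
ee_pos: [0.4777, 0.2195, 0.2002]
tool_rot: [-0.002, -3.141, 0.0]
wrist_force: [-0.3, 0.3, -0.8]
finger_gap: 0.0853
grip_force: 0.0
```

Run:
```python
from bench import ctrl
from h import *
ctrl.capture("wrist")
o=ctrl.observe();m=ctrl.camera_model("wrist");p,d=ctrl.capture("wrist")
np.savez("pics/w1.npz",p=p,d=d,**m); cv2.imwrite("pics/w1.png",p[:,:,::-1])
print(o["time"],o["ee_pos"],o["joint_pos"],np.abs(o["qd"]).max(),-m["R"].T@m["t"])
```

```text
1.15 [0.48226932 0.21550136 0.19959377] [ 0.42167629  0.27163751  0.03951786  1.33848329 -0.00220464  0.42603541] 0.15060801541678967 [0.40461631 0.21528495 0.37256615]
```

View pics/w1.png

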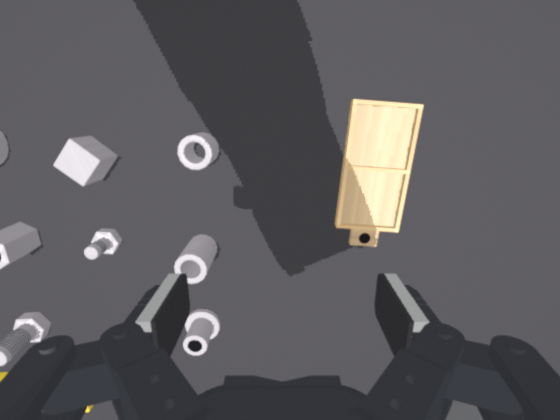

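The wrist view (down = +x, right = +y) shows tray2's wall-top corners at (353,100), (422,105), (400,232) and (336,228). The short sleeve's top is at (198,151), the long sleeve's at (192,266), and the bush's at (195,345).

Run:
```python
from h import *
q=np.load("pics/w1.npz");p,d=q["p"],q["d"];m={k:q[k] for k in("vfov","cx","cy","R","t")}
P=pts(d,m);hsv=cv2.cvtColor(p,cv2.COLOR_RGB2HSV)
for n,(u,v),H in [("short",(198,151),.04),("long",(194,262),.06),("bush",(198,338),.045)]:
    W=P[v-26:v+27,u-26:u+27].reshape(-1,3);W=W[(abs(W[:,2]-H)<.004)]
    (c,r)=cv2.minEnclosingCircle((W[:,:2]*1000).astype(np.float32)); print(n,len(W),c,r)
k=((hsv[...,1]>60)&(hsv[...,2]>110)&(P[...,2]<.05)&(P[...,1]>.24)).astype(np.uint8)
c=max(cv2.findContours(k,0,2)[0],key=cv2.contourArea)
r=cv2.minAreaRect((ray(c[:,0],m,.014)[:,:2]*1000).astype(np.float32));print(r)
print((ray([(353,100),(422,105),(400,232),(336,228)],m,.014)[:,:2]).round(4), P[130:150,375:390,2].mean(),P[130:150,250,2].mean())
```

```text
short 617 (446.1759948730469, 124.24104309082031) 17.8206844329834
long 450 (568.1310424804688, 114.85611724853516) 18.173969268798828
bush 412 (680.2162475585938, 105.4482650756836) 15.26978874206543
((478.8404235839844, 318.4487609863281), (77.82218170166016, 165.79774475097656), 85.55104064941406)
[[0.3955 0.2888]
 [0.4007 0.3617]
 [0.5438 0.3543]
 [0.5385 0.278 ]] 0.007876727789379005 -0.0002488584154898864
```

Request:
send_rows --series '[[[0.01, -0.03, 0.02, 0, 0, 0], [0.02, -0.06, 0.04, 0, 0, 0], [0.032, -0.095, 0.07, 0, 0, 0], [0.032, -0.095, 0.09, 0, 0, 0], [0.032, -0.095, 0.09, 0, 0, 0]]]'

```text
time: 1.7
ee_pos: [0.4422, 0.1253, 0.1084]
tool_rot: [-0.003, -3.138, 0.002]
wrist_force: [-1.1, 0.2, 0.2]
finger_gap: 0.0853
grip_force: 0.0
```

```bash
python3 -c "
from bench import ctrl
o=ctrl.observe();print(o['ee_pos'],o['tool_rot'],o['qd'].round(2))"
```

```text
[0.44217632 0.12525139 0.10836669] [-3.14539870e-03 -3.13775532e+00  1.51087466e-03] [ 0.02 -0.01  0.09  0.07  0.    0.01]
```

Request:
send_rows --series '[[[-0.002, -0.001, 0.03, 0, 0, 0], [-0.002, -0.001, 0.06, 0, 0, 0], [-0.002, -0.001, 0.08, 0, 0, 0], [-0.002, -0.001, 0.094, 0, 0, 0], [-0.002, -0.001, 0.095, 0, 0, 0]]]'

```text
time: 2.2
ee_pos: [0.4458, 0.1257, 0.0149]
tool_rot: [0.0, -3.14, 0.001]
wrist_force: [-0.1, 0.2, 0.5]
finger_gap: 0.0854
grip_force: 0.0
```

Request:
send_rows --series '[[[0, 0, 0, 0, 0, 0], [0, 0, 0, 0, 0, 0], [0, 0, 0, 0, 0, 0], [0, 0, 0, 0, 0, 0], [0, 0, 0, 0, 0, 0]]]' --gripper 1 --squeeze 60

```text
time: 2.7
ee_pos: [0.4465, 0.1252, 0.0157]
tool_rot: [0.002, 3.141, 0.0]
wrist_force: [-0.6, -0.4, 0.6]
finger_gap: 0.0123
grip_force: 0.0
```

Run:
```python
from bench import ctrl
from h import *
p,d=ctrl.capture("scene");cv2.imwrite("pics/s1.png",cv2.resize(p[130:330,230:510,::-1],None,fx=2.5,fy=2.5))
o=ctrl.observe();print(o["finger_gap"],o["grip_force"])
```

```text
0.004823893675238805 0.0
```

View pics/s1.png

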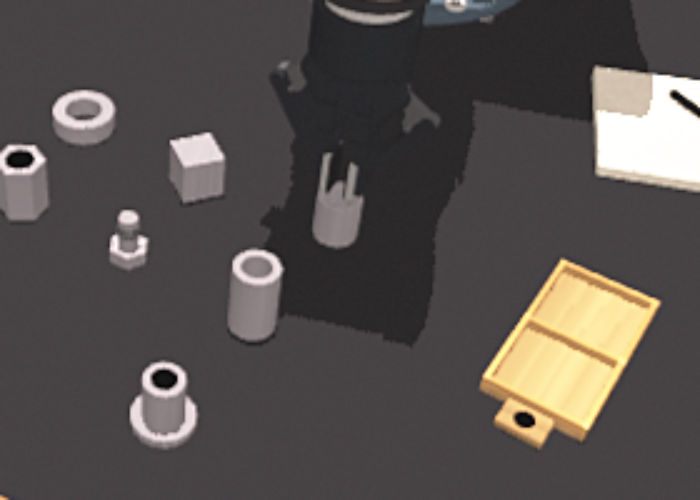

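The fingers closed fully to 5 mm and appear behind or above the sleeve, which still stands at crop (337,215). I'll lift straight up and look again.

Request:
send_rows --series '[[[0, 0, -0.01, 0, 0, 0], [0, 0, -0.03, 0, 0, 0], [0, 0, -0.06, 0, 0, 0], [0, 0, -0.09, 0, 0, 0], [0, 0, -0.09, 0, 0, 0]]]'

```text
time: 3.25
ee_pos: [0.4484, 0.1257, 0.1096]
tool_rot: [0.001, 3.136, 0.002]
wrist_force: [0.3, 0.5, -0.1]
finger_gap: 0.0001
grip_force: 0.0
```

Run:
```python
from bench import ctrl
from h import *
o=ctrl.observe();m=ctrl.camera_model("wrist");p,d=ctrl.capture("wrist")
np.savez("pics/w2.npz",p=p,d=d,**m); cv2.imwrite("pics/w2.png",p[:,:,::-1])
P=pts(d,m);W=P.reshape(-1,3)
W=W[(abs(W[:,2]-.04)<.004)&(abs(W[:,1]-.125)<.05)&(abs(W[:,0]-.446)<.05)]
print(o["ee_pos"],o["finger_gap"],o["wrist_force"],len(W),W.min(0),W.max(0),cv2.minEnclosingCircle((W[:,:2]*1000).astype(np.float32)))
```

```text
[0.44844557 0.12570189 0.10959084] 0.00011917035906631226 [ 0.28927204  0.508671   -0.06147777] 978 [0.42825324 0.10665895 0.03601901] [0.46297989 0.141667   0.04166716] ((446.144287109375, 124.1441421508789), 18.011634826660156)
```

View pics/w2.png

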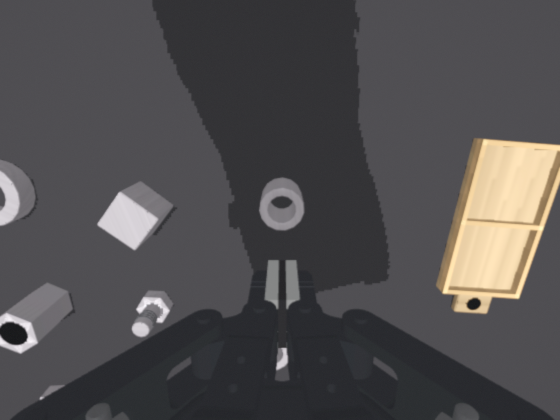

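The sleeve has not moved (top centre (282,206)). The shut fingertips are at (283,262). I'll check that against the projected TCP.

Run:
```python
from h import *
q=np.load("pics/w2.npz");d=q["d"];m={k:q[k] for k in("vfov","cx","cy","R","t")}
def proj(X): c=m["R"]@X+m["t"]; return f(m)*c[:2]/c[2]+[m["cx"],m["cy"]],c[2]
print(proj(np.array([.4484,.1257,.1096])), -m["R"].T@m["t"])
P=pts(d,m)
for v in range(256,290,4): print(v,d[v,274].round(4),P[v,274].round(4),P[v,291].round(4))
```

```text
(array([283.42565125, 248.97647685]), np.float64(0.18843973955138127)) [0.37001935 0.12463361 0.28219449]
256 0.3108 [ 5.057e-01  1.173e-01 -3.000e-04] [ 5.058e-01  1.337e-01 -5.000e-04]
260 0.1527 [0.4385 0.121  0.1439] [0.4384 0.1291 0.1441]
264 0.1488 [0.4385 0.1211 0.1481] [0.4386 0.129  0.1479]
268 0.1434 [0.4377 0.1213 0.1535] [0.4382 0.1288 0.1525]
272 0.1427 [0.4391 0.1213 0.1547] [0.4378 0.1287 0.1569]
276 0.1376 [0.4382 0.1214 0.1598] [0.4385 0.1287 0.1591]
280 0.1347 [0.4384 0.1215 0.1629] [0.4381 0.1285 0.1632]
284 0.1309 [0.438  0.1216 0.1667] [0.4381 0.1285 0.1666]
288 0.1285 [0.4382 0.1216 0.1694] [0.4385 0.1284 0.1689]
```

The real fingertips sit at z≈0.143 while the reported TCP is at 0.110, so they are about 33 mm higher than reported. That explains the miss. x and y are right. I'll correct by going 33 mm lower than the reported TCP and watching the force.

Request:
send_rows --series '[[[0, 0, 0, 0, 0, 0], [0, 0, 0.01, 0, 0, 0], [0, 0, 0.03, 0, 0, 0], [0, 0, 0.06, 0, 0, 0], [0, 0, 0.06, 0, 0, 0]]]' --gripper -1

```text
time: 3.8
ee_pos: [0.4431, 0.1242, 0.0415]
tool_rot: [-0.001, -3.135, 0.003]
wrist_force: [-0.4, -0.5, 0.4]
finger_gap: 0.0721
grip_force: 0.0
```

Run:
```python
from bench import ctrl
from h import *
o=ctrl.observe();m=ctrl.camera_model("wrist");p,d=ctrl.capture("wrist")
P=pts(d,m);W=P[150:400].reshape(-1,3);W=W[(d[150:400].ravel()>0)&(W[:,2]>.06)&(W[:,2]<.16)&(abs(W[:,1]-.125)<.07)]
print(o["ee_pos"],o["finger_gap"],o["wrist_force"],W[np.argsort(W[:,2])[:200:20]].round(4))
```

```text
[0.44305221 0.12422786 0.04146784] 0.07206471137813567 [-0.43693415 -0.49170718  0.43621251] [[0.4409 0.1595 0.0798]
 [0.444  0.087  0.0812]
 [0.4441 0.1594 0.0817]
 [0.449  0.1596 0.0822]
 [0.4358 0.1595 0.0826]
 [0.4519 0.0873 0.083 ]
 [0.4366 0.0871 0.0833]
 [0.4393 0.1595 0.0837]
 [0.4336 0.1621 0.084 ]
 [0.4371 0.0873 0.0842]]
```

Request:
send_rows --series '[[[0, 0, 0.02, 0, 0, 0], [0, 0, 0.035, 0, 0, 0], [0, 0, 0.048, 0, 0, 0], [0, 0, 0.058, 0, 0, 0], [0, 0, 0.058, 0, 0, 0]]]'

```text
time: 4.35
ee_pos: [0.4458, 0.125, -0.013]
tool_rot: [-0.001, -3.14, 0.001]
wrist_force: [-0.3, 0.2, 0.1]
finger_gap: 0.0854
grip_force: 0.0
```

Request:
send_rows --series '[[[0, 0, 0, 0, 0, 0], [0, 0, 0, 0, 0, 0], [0, 0, 0, 0, 0, 0], [0, 0, 0, 0, 0, 0], [0, 0, 0, 0, 0, 0]]]' --gripper 1 --squeeze 60

```text
time: 4.85
ee_pos: [0.4467, 0.1252, -0.0119]
tool_rot: [0.001, 3.141, 0.0]
wrist_force: [-2.4, -1.0, 11.3]
finger_gap: 0.0333
grip_force: 59.0
```

Request:
send_rows --series '[[[0, 0, -0.01, 0, 0, 0], [0, 0, -0.025, 0, 0, 0], [0, 0, -0.045, 0, 0, 0], [-0.005, 0.015, -0.06, 0, 0, 0], [-0.012, 0.04, -0.06, 0, 0, 0]]]'

```text
time: 5.35
ee_pos: [0.4596, 0.1652, 0.0501]
tool_rot: [0.004, 3.139, 0.001]
wrist_force: [1.1, 0.0, -1.7]
finger_gap: 0.0336
grip_force: 60.4
```

Request:
send_rows --series '[[[-0.012, 0.04, 0, 0, 0, 0], [-0.024, 0.08, 0, 0, 0, 0], [-0.035, 0.12, 0, 0, 0, 0], [-0.045, 0.15, 0, 0, 0, 0], [-0.045, 0.153, 0, 0, 0, 0]]]'

```text
time: 5.85
ee_pos: [0.5041, 0.3214, 0.0477]
tool_rot: [-0.003, 3.141, 0.002]
wrist_force: [-0.3, -0.4, -1.7]
finger_gap: 0.0335
grip_force: 60.3
```

Request:
send_rows --series '[[[0, 0, 0, 0, 0, 0], [0, 0, 0, 0, 0, 0]]]'

```text
time: 6.05
ee_pos: [0.5031, 0.3173, 0.0476]
tool_rot: [-0.002, -3.141, 0.001]
wrist_force: [0.0, -0.2, -1.7]
finger_gap: 0.0332
grip_force: 60.3
```

Run:
```python
from bench import ctrl
from h import *
o=ctrl.observe();m=ctrl.camera_model("wrist");p,d=ctrl.capture("wrist")
cv2.imwrite("pics/w3.png",p[:,:,::-1])
P=pts(d,m);hsv=cv2.cvtColor(p,cv2.COLOR_RGB2HSV)
print(o["ee_pos"],o["finger_gap"],o["grip_force"],o["wrist_force"])
```

```text
[0.50313226 0.3173357  0.04762108] 0.033159977779048874 60.34605377353728 [ 0.00841863 -0.24507133 -1.65144554]
```

View pics/w3.png

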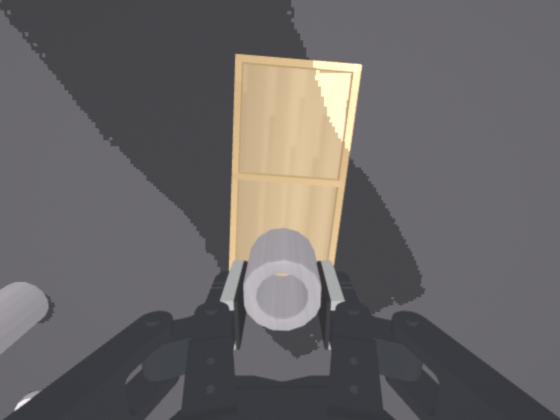

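The sleeve is held upright over tray2's first compartment (sleeve top (282,295), divider at row 180). Lowering now.

Request:
send_rows --series '[[[0, 0, 0.02, 0, 0, 0], [0, 0, 0.036, 0, 0, 0], [0, 0, 0.046, 0, 0, 0], [0, 0, 0.051, 0, 0, 0], [0, 0, 0.053, 0, 0, 0]]]'

```text
time: 6.6
ee_pos: [0.5034, 0.3177, -0.0056]
tool_rot: [-0.002, -3.141, 0.0]
wrist_force: [-0.2, -0.9, -1.9]
finger_gap: 0.0332
grip_force: 60.4
```

Request:
send_rows --series '[[[0, 0, 0, 0, 0, 0], [0, 0, 0, 0, 0, 0]]]'

```text
time: 6.8
ee_pos: [0.5038, 0.3183, -0.0049]
tool_rot: [0.001, 3.141, 0.001]
wrist_force: [-0.5, -0.1, -1.0]
finger_gap: 0.033
grip_force: 60.4
```

Request:
send_rows --series '[[[0, 0, 0.001, 0, 0, 0], [0, 0, 0.0015, 0, 0, 0], [0, 0, 0.0015, 0, 0, 0]]]'

```text
time: 7.1
ee_pos: [0.5039, 0.3184, -0.0058]
tool_rot: [0.001, 3.14, 0.001]
wrist_force: [-4.0, -3.3, 13.8]
finger_gap: 0.0334
grip_force: 62.2
```

Request:
send_rows --series '[[[0, 0, 0, 0, 0, 0], [0, 0, 0, 0, 0, 0], [0, 0, 0, 0, 0, 0], [0, 0, 0, 0, 0, 0], [0, 0, -0.01, 0, 0, 0]]]' --gripper -1

```text
time: 7.6
ee_pos: [0.5026, 0.3176, 0.0021]
tool_rot: [-0.001, -3.14, 0.002]
wrist_force: [-0.2, -0.2, -0.3]
finger_gap: 0.0854
grip_force: 0.0
```

Request:
send_rows --series '[[[0, 0, -0.02, 0, 0, 0], [0, 0, -0.045, 0, 0, 0], [0, 0, -0.07, 0, 0, 0], [-0.01, -0.02, -0.09, 0, 0, 0], [-0.03, -0.05, -0.11, 0, 0, 0]]]'

```text
time: 8.1
ee_pos: [0.533, 0.2687, 0.1148]
tool_rot: [-0.003, 3.141, 0.001]
wrist_force: [0.9, 0.3, 0.3]
finger_gap: 0.0852
grip_force: 0.0
```

Request:
send_rows --series '[[[-0.03, -0.032, 0, 0, 0, 0], [-0.06, -0.065, 0.01, 0, 0, 0], [-0.09, -0.1, 0.02, 0, 0, 0], [-0.12, -0.132, 0.03, 0, 0, 0], [-0.146, -0.162, 0.04, 0, 0, 0]]]'

```text
time: 8.6
ee_pos: [0.6806, 0.1041, 0.0733]
tool_rot: [0.002, 3.141, 0.0]
wrist_force: [0.4, 0.0, -0.0]
finger_gap: 0.0857
grip_force: 0.0
```

Request:
send_rows --series '[[[0, 0, 0, 0, 0, 0], [0, 0, 0, 0, 0, 0]]]'

```text
time: 8.8
ee_pos: [0.6794, 0.1051, 0.0729]
tool_rot: [-0.004, -3.141, -0.0]
wrist_force: [-0.7, 0.6, -0.5]
finger_gap: 0.0853
grip_force: 0.0
```

```bash
cat > loc.py <<'E'
import sys
from bench import ctrl
from h import *
# loc.py x y H : refine part-top centre from the wrist view
x,y,H=map(float,sys.argv[1:4])
o=ctrl.observe();m=ctrl.camera_model("wrist");p,d=ctrl.capture("wrist")
W=pts(d,m).reshape(-1,3);W=W[(abs(W[:,2]-H)<.004)&(abs(W[:,1]-y)<.03)&(abs(W[:,0]-x)<.03)]
q=(W[:,:2]*1000).astype(np.float32)
c=cv2.minEnclosingCircle(q)
print(o["ee_pos"].round(4),len(q),c,cv2.minAreaRect(q))
c=np.array(c[0])/1000-o["ee_pos"][:2]; print("tx,ty mm",-c[0]*1000,c[1]*1000)
if len(sys.argv)>4: cv2.imwrite(sys.argv[4],p[:,:,::-1])
E
python3 loc.py .680 .1055 .045
```

```text
[0.6794 0.1051 0.0729] 1458 ((680.7645874023438, 105.58975219726562), 14.999837875366211) ((680.5137329101562, 105.43221282958984), (29.360658645629883, 29.188644409179688), 11.77182388305664)
tx,ty mm -1.3832691197636082 0.45074853317933483
```

Aligned. Descend to ee z ≈ -0.010.

Request:
send_rows --series '[[[-0.001, 0, 0.025, 0, 0, 0], [-0.001, 0, 0.05, 0, 0, 0], [-0.001, 0, 0.07, 0, 0, 0], [-0.001, 0, 0.083, 0, 0, 0], [-0.001, 0, 0.083, 0, 0, 0]]]'

```text
time: 9.35
ee_pos: [0.6789, 0.1066, -0.0111]
tool_rot: [0.0, -3.14, 0.0]
wrist_force: [-0.5, 0.4, -0.0]
finger_gap: 0.0853
grip_force: 0.0
```

Request:
send_rows --series '[[[0, 0, 0, 0, 0, 0], [0, 0, 0, 0, 0, 0], [0, 0, 0, 0, 0, 0], [0, 0, 0, 0, 0, 0], [0, 0, 0, 0, 0, 0]]]' --gripper 1

```text
time: 9.85
ee_pos: [0.6808, 0.106, -0.009]
tool_rot: [0.002, 3.14, 0.0]
wrist_force: [-2.7, 0.1, 7.8]
finger_gap: 0.0284
grip_force: 58.8
```

Request:
send_rows --series '[[[0, 0, -0.01, 0, 0, 0], [0, 0, -0.03, 0, 0, 0], [0, 0, -0.055, 0, 0, 0], [0.01, 0.009, -0.075, 0, 0, 0], [0.03, 0.026, -0.08, 0, 0, 0]]]'

```text
time: 10.35
ee_pos: [0.6516, 0.132, 0.0729]
tool_rot: [0.004, 3.138, 0.001]
wrist_force: [0.1, 1.1, -1.8]
finger_gap: 0.0282
grip_force: 59.3
```

Request:
send_rows --series '[[[0.03, 0.026, 0, 0, 0, 0], [0.06, 0.053, 0, 0, 0, 0], [0.09, 0.08, 0, 0, 0, 0], [0.12, 0.107, 0, 0, 0, 0], [0.15, 0.133, 0, 0, 0, 0]]]'

```text
time: 10.85
ee_pos: [0.4984, 0.2663, 0.0706]
tool_rot: [0.001, 3.141, 0.001]
wrist_force: [0.3, 1.0, -0.8]
finger_gap: 0.0279
grip_force: 59.3
```

Request:
send_rows --series '[[[0.025, 0.022, 0, 0, 0, 0], [0.05, 0.045, 0, 0, 0, 0], [0.067, 0.058, 0, 0, 0, 0], [0.067, 0.058, 0, 0, 0, 0], [0.067, 0.058, 0, 0, 0, 0]]]'

```text
time: 11.35
ee_pos: [0.433, 0.3234, 0.0705]
tool_rot: [-0.0, 3.141, 0.0]
wrist_force: [-0.1, -0.2, -1.4]
finger_gap: 0.028
grip_force: 59.4
```

Run:
```python
from bench import ctrl
from h import *
o=ctrl.observe();p,d=ctrl.capture("wrist")
cv2.imwrite("pics/w4.png",p[:,:,::-1])
print(o["ee_pos"],o["finger_gap"],o["grip_force"],o["wrist_force"])
```

```text
[0.43300897 0.32344782 0.07045774] 0.028016860951117238 59.38166320323944 [-0.0857116  -0.15647944 -1.38965173]
```

View pics/w4.png

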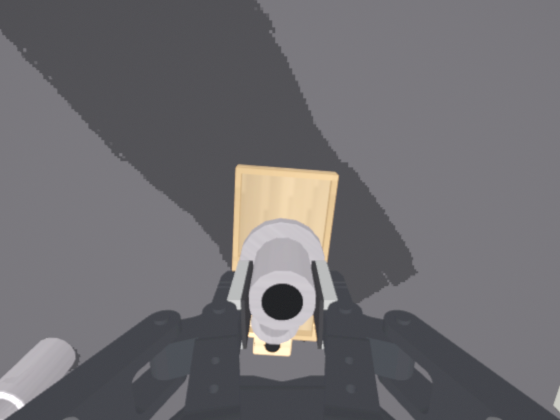

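The bush is held upright over tray2's far compartment, with its top at (282,303). Lowering.

Request:
send_rows --series '[[[0, 0, 0.03, 0, 0, 0], [0, 0, 0.05, 0, 0, 0], [0, 0, 0.065, 0, 0, 0], [0, 0, 0.071, 0, 0, 0], [0, 0, 0.073, 0, 0, 0]]]'

```text
time: 11.9
ee_pos: [0.4334, 0.3221, -0.0031]
tool_rot: [-0.003, -3.141, 0.002]
wrist_force: [-9.8, -9.7, 23.9]
finger_gap: 0.0285
grip_force: 61.5
```

Request:
send_rows --series '[[[0, 0, 0.001, 0, 0, 0], [0, 0, 0.001, 0, 0, 0]]]'

```text
time: 12.1
ee_pos: [0.4338, 0.3226, -0.003]
tool_rot: [0.003, 3.141, -0.0]
wrist_force: [-1.5, -2.5, 1.5]
finger_gap: 0.0279
grip_force: 60.0
```

Request:
send_rows --series '[[[0, 0, 0, 0, 0, 0], [0, 0, 0, 0, 0, 0], [0, 0, 0, 0, 0, 0], [0, 0, 0, 0, 0, 0], [0, 0, -0.01, 0, 0, 0]]]' --gripper -1

```text
time: 12.6
ee_pos: [0.4328, 0.3226, 0.0053]
tool_rot: [-0.001, -3.14, 0.002]
wrist_force: [-0.3, 0.1, 0.9]
finger_gap: 0.0853
grip_force: 0.0
```

Request:
send_rows --series '[[[0, 0, -0.025, 0, 0, 0], [0, 0, -0.055, 0, 0, 0], [0, 0, -0.09, 0, 0, 0], [-0.01, -0.03, -0.11, 0, 0, 0], [-0.03, -0.07, -0.12, 0, 0, 0]]]'

```text
time: 13.1
ee_pos: [0.4638, 0.254, 0.1289]
tool_rot: [-0.004, 3.139, 0.003]
wrist_force: [1.6, -0.1, -1.0]
finger_gap: 0.086
grip_force: 0.0
```

Request:
send_rows --series '[[[-0.022, -0.04, 0, 0, 0, 0], [-0.044, -0.08, 0, 0, 0, 0], [-0.066, -0.12, 0, 0, 0, 0], [-0.088, -0.16, 0, 0, 0, 0], [-0.11, -0.2, 0, 0, 0, 0]]]'

```text
time: 13.6
ee_pos: [0.5739, 0.0512, 0.1269]
tool_rot: [0.001, 3.141, 0.0]
wrist_force: [0.2, 1.1, 0.6]
finger_gap: 0.0853
grip_force: 0.0
```

Request:
send_rows --series '[[[-0.022, -0.038, 0, 0, 0, 0], [-0.044, -0.076, 0, 0, 0, 0], [-0.066, -0.114, 0, 0, 0, 0], [-0.09, -0.15, 0, 0, 0, 0], [-0.104, -0.171, 0, 0, 0, 0]]]'

```text
time: 14.1
ee_pos: [0.6779, -0.121, 0.1263]
tool_rot: [0.004, 3.141, -0.001]
wrist_force: [-0.0, 0.3, -0.7]
finger_gap: 0.0853
grip_force: 0.0
```

Request:
send_rows --series '[[[0, 0, 0, 0, 0, 0], [0, 0, 0, 0, 0, 0]]]'

```text
time: 14.3
ee_pos: [0.677, -0.1184, 0.1261]
tool_rot: [-0.003, -3.141, -0.0]
wrist_force: [-0.2, -0.1, 0.7]
finger_gap: 0.0856
grip_force: 0.0
```

```bash
python3 loc.py .679 -.121 .065 pics/w5.png
python3 - <<'E'
from bench import ctrl
from h import *
m=ctrl.camera_model("wrist");p,d=ctrl.capture("wrist");np.savez("pics/w5.npz",p=p,d=d,**m)
p,d=ctrl.capture("top"); cv2.imwrite("pics/top1.png",cv2.resize(p[180:310,90:250,::-1],None,fx=4,fy=4))
E
```

```text
[ 0.677  -0.1184  0.1261] 694 ((681.1494750976562, -123.27151489257812), 11.827741622924805) ((680.9012451171875, -123.33474731445312), (22.61382484436035, 22.65830421447754), 47.49568176269531)
tx,ty mm -4.131710433564306 -4.877076892286975
```

View pics/w5.png

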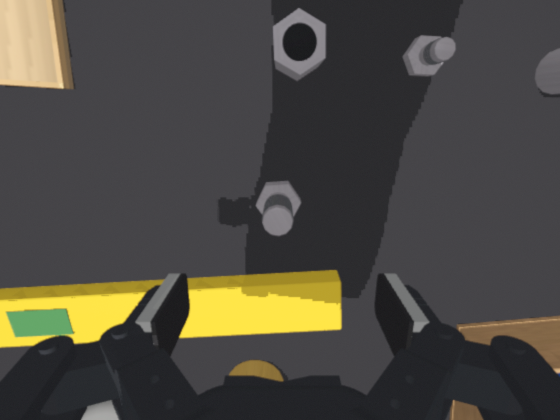

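View pics/top1.png

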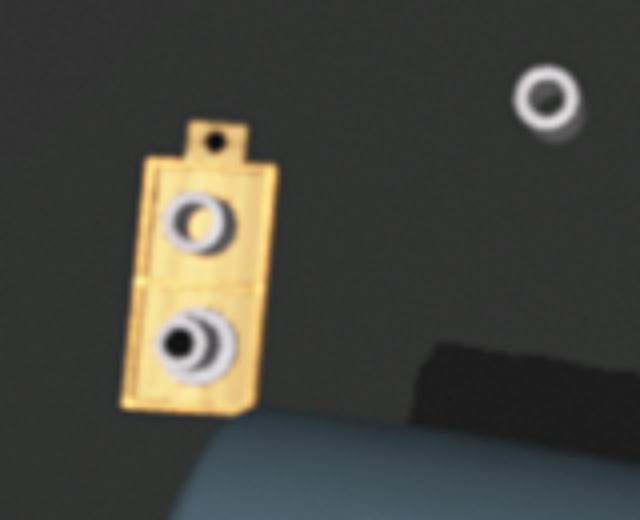

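Tray2 is correct: the short sleeve at crop (200,223) is next to the tab, and the bush (195,345) is in the last compartment, both upright. The wrist view shows the bolt top at (277,218). The nut at (299,42) already has its flats facing ±y.

Request:
send_rows --series '[[[-0.003, -0.003, 0.02, 0, 0, 0], [-0.004, -0.004, 0.05, 0, 0, 0], [-0.004, -0.004, 0.08, 0, 0, 0], [-0.004, -0.004, 0.11, 0, 0, 0], [-0.004, -0.004, 0.126, 0, 0, 0]]]'

```text
time: 14.95
ee_pos: [0.6795, -0.1208, -0.0022]
tool_rot: [0.0, -3.139, -0.001]
wrist_force: [0.2, 0.5, -0.4]
finger_gap: 0.0852
grip_force: 0.0
```

Request:
send_rows --series '[[[0, 0, 0, 0, 0, 0], [0, 0, 0, 0, 0, 0]]]'

```text
time: 15.15
ee_pos: [0.6812, -0.1215, 0.0009]
tool_rot: [0.0, 3.141, -0.0]
wrist_force: [-0.1, 0.4, 0.6]
finger_gap: 0.0853
grip_force: 0.0
```

Request:
send_rows --series '[[[0, 0, 0, 0, 0, 0], [0, 0, 0, 0, 0, 0], [0, 0, 0, 0, 0, 0], [0, 0, 0, 0, 0, 0], [0, 0, 0, 0, 0, 0]]]' --gripper 1

```text
time: 15.65
ee_pos: [0.6813, -0.1221, 0.0005]
tool_rot: [0.001, 3.141, -0.0]
wrist_force: [-1.7, 1.4, 6.3]
finger_gap: 0.0225
grip_force: 58.6
```

Request:
send_rows --series '[[[0, 0, 0, 0, 0, 0], [0, 0, 0, 0, 0, 0]]]'

```text
time: 15.85
ee_pos: [0.6813, -0.1221, 0.0005]
tool_rot: [0.001, 3.141, 0.0]
wrist_force: [-1.5, 0.7, 5.4]
finger_gap: 0.0224
grip_force: 58.6
```

Request:
send_rows --series '[[[0, 0, -0.01, 0, 0, 0], [0, 0, -0.035, 0, 0, 0], [0, 0, -0.07, 0, 0, 0], [0.01, -0.009, -0.1, 0, 0, 0], [0.03, -0.027, -0.12, 0, 0, 0]]]'

```text
time: 16.35
ee_pos: [0.652, -0.1484, 0.1224]
tool_rot: [-0.001, 3.139, -0.0]
wrist_force: [1.6, -0.1, -3.4]
finger_gap: 0.0226
grip_force: 59.0
```

Request:
send_rows --series '[[[0.034, -0.03, 0, 0, 0, 0], [0.068, -0.06, 0, 0, 0, 0], [0.102, -0.09, 0, 0, 0, 0], [0.136, -0.12, 0, 0, 0, 0], [0.16, -0.15, 0, 0, 0, 0]]]'

```text
time: 16.85
ee_pos: [0.4887, -0.2998, 0.1206]
tool_rot: [-0.002, -3.141, 0.0]
wrist_force: [0.6, -0.9, -2.5]
finger_gap: 0.0225
grip_force: 59.1
```

Request:
send_rows --series '[[[0, 0, 0, 0, 0, 0], [0, 0, 0, 0, 0, 0]]]'

```text
time: 17.05
ee_pos: [0.4905, -0.2995, 0.1205]
tool_rot: [0.004, 3.141, -0.0]
wrist_force: [0.3, 0.9, -3.9]
finger_gap: 0.0226
grip_force: 59.3
```

Run:
```python
from bench import ctrl
from h import *
o=ctrl.observe();m=ctrl.camera_model("wrist");p,d=ctrl.capture("wrist");np.savez("pics/w6.npz",p=p,d=d,**m)
cv2.imwrite("pics/w6.png",p[:,:,::-1])
print(o["ee_pos"],o["finger_gap"],o["grip_force"])
```

```text
[ 0.49046309 -0.29950772  0.1204535 ] 0.022611311710628464 59.261226654052734
```

View pics/w6.png

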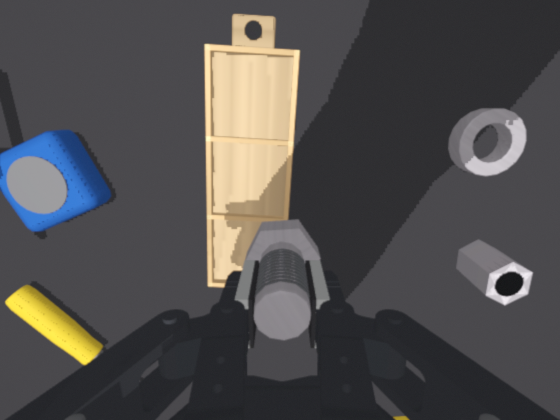

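Tray3 wall-top corners at the tab end are (206,45) and (299,51). The dividers meet the walls at (206,139)–(294,142) and (208,216)–(289,219), and the tab is at (253,30). The bolt is held upright.

Run:
```python
from h import *
q=np.load("pics/w6.npz");m={k:q[k] for k in("vfov","cx","cy","R","t")}
w=ray([(206,45),(299,51),(208,139),(294,142),(209,216),(289,219),(208,286)],m,.014)[:,:2];print(w.round(4))
```

```text
[[ 0.3649 -0.3595]
 [ 0.3693 -0.287 ]
 [ 0.4365 -0.3631]
 [ 0.4391 -0.2902]
 [ 0.5052 -0.3671]
 [ 0.5082 -0.294 ]
 [ 0.5776 -0.3732]]
```

Request:
send_rows --series '[[[0.03, -0.009, 0, 0, 0, 0], [0.06, -0.018, 0.01, 0, 0, 0], [0.087, -0.025, 0.03, 0, 0, 0], [0.087, -0.025, 0.055, 0, 0, 0], [0.087, -0.025, 0.08, 0, 0, 0]]]'

```text
time: 17.6
ee_pos: [0.4043, -0.3235, 0.0396]
tool_rot: [0.001, 3.141, -0.001]
wrist_force: [0.8, -1.1, -3.4]
finger_gap: 0.0225
grip_force: 59.3
```

Request:
send_rows --series '[[[0, 0, 0, 0, 0, 0], [0, 0, 0, 0, 0, 0]]]'

```text
time: 17.8
ee_pos: [0.4045, -0.3233, 0.0404]
tool_rot: [0.001, -3.141, -0.001]
wrist_force: [0.1, -0.2, -3.9]
finger_gap: 0.0229
grip_force: 59.3
```

Request:
send_rows --series '[[[0.001, -0.001, 0.012, 0, 0, 0], [0.001, -0.001, 0.022, 0, 0, 0], [0.001, -0.001, 0.029, 0, 0, 0], [0.001, -0.001, 0.032, 0, 0, 0], [0.001, -0.001, 0.033, 0, 0, 0]]]'

```text
time: 18.3
ee_pos: [0.4027, -0.3247, 0.0065]
tool_rot: [-0.001, -3.141, -0.001]
wrist_force: [0.2, 0.1, -3.3]
finger_gap: 0.0223
grip_force: 59.4
```

Request:
send_rows --series '[[[0, 0, 0.001, 0, 0, 0], [0, 0, 0.001, 0, 0, 0]]]'

```text
time: 18.5
ee_pos: [0.4029, -0.3248, 0.0065]
tool_rot: [0.001, 3.141, -0.0]
wrist_force: [-2.9, 3.4, 3.6]
finger_gap: 0.0228
grip_force: 60.6
```

Request:
send_rows --series '[[[0, 0, 0, 0, 0, 0], [0, 0, 0, 0, 0, 0], [0, 0, 0, 0, 0, 0], [0, 0, 0, 0, 0, 0], [0, 0, -0.01, 0, 0, 0]]]' --gripper -1

```text
time: 19.0
ee_pos: [0.4022, -0.3243, 0.0154]
tool_rot: [-0.001, -3.14, -0.002]
wrist_force: [-0.1, 1.1, 0.2]
finger_gap: 0.0854
grip_force: 0.0
```

Request:
send_rows --series '[[[0, 0, -0.025, 0, 0, 0], [0, 0, -0.06, 0, 0, 0], [0, 0, -0.09, 0, 0, 0], [-0.01, 0.02, -0.11, 0, 0, 0], [-0.025, 0.06, -0.11, 0, 0, 0]]]'

```text
time: 19.5
ee_pos: [0.4294, -0.2667, 0.1295]
tool_rot: [0.006, 3.137, -0.005]
wrist_force: [1.2, -0.2, -0.5]
finger_gap: 0.0856
grip_force: 0.0
```

Request:
send_rows --series '[[[-0.015, 0.04, 0, 0, 0, 0], [-0.03, 0.08, 0, 0, 0, 0], [-0.045, 0.12, 0, 0, 0, 0], [-0.06, 0.16, 0, 0, 0, 0], [-0.075, 0.2, 0, 0, 0, 0]]]'

```text
time: 20.0
ee_pos: [0.5036, -0.0632, 0.1268]
tool_rot: [0.001, 3.141, -0.0]
wrist_force: [1.0, -0.7, 0.4]
finger_gap: 0.0853
grip_force: 0.0
```

Request:
send_rows --series '[[[-0.015, 0.04, 0, 0, 0, 0], [-0.03, 0.08, 0, 0, 0, 0], [-0.045, 0.12, 0, 0, 0, 0], [-0.057, 0.155, 0, 0, 0, 0], [-0.065, 0.178, 0, 0, 0, 0]]]'

```text
time: 20.5
ee_pos: [0.5688, 0.1155, 0.1266]
tool_rot: [-0.001, 3.141, 0.001]
wrist_force: [-0.5, -1.7, 0.2]
finger_gap: 0.0856
grip_force: 0.0
```

Request:
send_rows --series '[[[0, 0, 0, 0, 0, 0], [0, 0, 0, 0, 0, 0]]]'

```text
time: 20.7
ee_pos: [0.5682, 0.1133, 0.1263]
tool_rot: [-0.0, 3.142, -0.0]
wrist_force: [-0.4, -0.3, -0.3]
finger_gap: 0.0855
grip_force: 0.0
```

```bash
python3 loc.py .568 .115 .06
```

```text
[0.5682 0.1133 0.1263] 986 ((568.1873168945312, 114.18038177490234), 17.853857040405273) ((568.1853637695312, 113.99751281738281), (35.04646682739258, 34.762855529785156), 61.144561767578125)
tx,ty mm -0.017323641052668926 0.9263167780975134
```

Request:
send_rows --series '[[[0, 0.001, 0.025, 0, 0, 0], [0, 0.001, 0.06, 0, 0, 0], [0, 0.001, 0.095, 0, 0, 0], [0, 0.001, 0.12, 0, 0, 0], [0, 0.001, 0.129, 0, 0, 0]]]'

```text
time: 21.25
ee_pos: [0.5665, 0.1126, -0.005]
tool_rot: [-0.004, -3.138, 0.001]
wrist_force: [0.6, -0.8, 0.0]
finger_gap: 0.0856
grip_force: 0.0
```

Request:
send_rows --series '[[[0, 0, 0, 0, 0, 0], [0, 0, 0, 0, 0, 0]]]'

```text
time: 21.45
ee_pos: [0.5691, 0.1138, -0.0017]
tool_rot: [0.002, 3.14, 0.0]
wrist_force: [0.2, 0.1, 0.8]
finger_gap: 0.0855
grip_force: 0.0
```

Request:
send_rows --series '[[[0, 0, 0, 0, 0, 0], [0, 0, 0, 0, 0, 0], [0, 0, 0, 0, 0, 0], [0, 0, 0, 0, 0, 0], [0, 0, 0, 0, 0, 0]]]' --gripper 1

```text
time: 21.95
ee_pos: [0.5687, 0.1141, -0.0024]
tool_rot: [0.001, 3.141, 0.0]
wrist_force: [-1.2, -0.8, 7.3]
finger_gap: 0.0341
grip_force: 59.2
```

Request:
send_rows --series '[[[0, 0, 0, 0, 0, 0], [0, 0, 0, 0, 0, 0]]]'

```text
time: 22.15
ee_pos: [0.5687, 0.1141, -0.0024]
tool_rot: [0.001, 3.14, 0.0]
wrist_force: [-1.7, -0.7, 7.0]
finger_gap: 0.0337
grip_force: 59.2
```

Request:
send_rows --series '[[[0, 0, -0.01, 0, 0, 0], [0, 0, -0.035, 0, 0, 0], [0, 0, -0.07, 0, 0, 0], [0.003, -0.013, -0.1, 0, 0, 0], [0.008, -0.04, -0.11, 0, 0, 0]]]'

```text
time: 22.65
ee_pos: [0.5617, 0.0751, 0.1105]
tool_rot: [-0.002, 3.137, 0.001]
wrist_force: [0.0, -1.1, -3.9]
finger_gap: 0.0341
grip_force: 60.6
```

Request:
send_rows --series '[[[0.008, -0.04, 0, 0, 0, 0], [0.017, -0.08, 0, 0, 0, 0], [0.026, -0.12, 0, 0, 0, 0], [0.035, -0.16, 0, 0, 0, 0], [0.044, -0.2, 0, 0, 0, 0]]]'

```text
time: 23.15
ee_pos: [0.5153, -0.1274, 0.1075]
tool_rot: [0.001, 3.141, -0.0]
wrist_force: [0.1, 0.6, -3.2]
finger_gap: 0.0337
grip_force: 60.5
```

Request:
send_rows --series '[[[0.009, -0.04, 0, 0, 0, 0], [0.018, -0.08, 0, 0, 0, 0], [0.028, -0.12, 0, 0, 0, 0], [0.037, -0.16, 0, 0, 0, 0], [0.045, -0.19, 0, 0, 0, 0]]]'

```text
time: 23.65
ee_pos: [0.47, -0.318, 0.1074]
tool_rot: [-0.003, -3.142, 0.0]
wrist_force: [1.0, 0.3, -2.9]
finger_gap: 0.0339
grip_force: 60.5
```

Request:
send_rows --series '[[[0, -0.012, 0, 0, 0, 0], [0, -0.013, 0, 0, 0, 0], [0, -0.013, 0, 0, 0, 0], [0, -0.013, 0, 0, 0, 0]]]'

```text
time: 24.05
ee_pos: [0.4712, -0.3278, 0.107]
tool_rot: [0.0, -3.142, -0.001]
wrist_force: [-0.1, 0.3, -3.4]
finger_gap: 0.034
grip_force: 60.6
```

Request:
send_rows --series '[[[0, -0.001, 0.025, 0, 0, 0], [0, -0.001, 0.05, 0, 0, 0], [0, -0.001, 0.07, 0, 0, 0], [0, -0.001, 0.08, 0, 0, 0], [0, -0.001, 0.08, 0, 0, 0]]]'

```text
time: 24.55
ee_pos: [0.4705, -0.3287, 0.026]
tool_rot: [0.0, -3.14, -0.002]
wrist_force: [0.4, 0.5, -3.4]
finger_gap: 0.0333
grip_force: 60.5
```

Request:
send_rows --series '[[[0, 0, 0.01, 0, 0, 0], [0, 0, 0.018, 0, 0, 0], [0, 0, 0.022, 0, 0, 0], [0, 0, 0.023, 0, 0, 0], [0, 0, 0.023, 0, 0, 0]]]'

```text
time: 25.05
ee_pos: [0.4709, -0.3299, 0.004]
tool_rot: [0.001, 3.142, 0.0]
wrist_force: [-0.2, 0.1, -2.3]
finger_gap: 0.0339
grip_force: 60.7
```

Request:
send_rows --series '[[[0, 0, 0.001, 0, 0, 0], [0, 0, 0.001, 0, 0, 0]]]'

```text
time: 25.25
ee_pos: [0.4712, -0.3301, 0.0037]
tool_rot: [0.001, 3.141, -0.001]
wrist_force: [-1.8, 1.8, 6.0]
finger_gap: 0.0341
grip_force: 61.5
```

Request:
send_rows --series '[[[0, 0, 0, 0, 0, 0], [0, 0, 0, 0, 0, 0], [0, 0, 0, 0, 0, 0], [0, 0, 0, 0, 0, 0], [0, 0, -0.01, 0, 0, 0]]]' --gripper -1

```text
time: 25.75
ee_pos: [0.4701, -0.3294, 0.0122]
tool_rot: [-0.001, -3.14, -0.002]
wrist_force: [0.0, 0.9, -0.3]
finger_gap: 0.0856
grip_force: 0.0
```

Request:
send_rows --series '[[[0, 0, -0.025, 0, 0, 0], [0, 0, -0.06, 0, 0, 0], [0, 0, -0.09, 0, 0, 0], [-0.01, 0.02, -0.11, 0, 0, 0], [-0.025, 0.06, -0.11, 0, 0, 0]]]'

```text
time: 26.25
ee_pos: [0.4973, -0.2719, 0.1267]
tool_rot: [0.006, 3.137, -0.005]
wrist_force: [2.3, 0.7, 0.7]
finger_gap: 0.0855
grip_force: 0.0
```

Request:
send_rows --series '[[[-0.014, 0.04, 0, 0, 0, 0], [-0.028, 0.08, 0, 0, 0, 0], [-0.042, 0.12, 0, 0, 0, 0], [-0.056, 0.16, 0, 0, 0, 0], [-0.056, 0.165, 0, 0, 0, 0]]]'

```text
time: 26.75
ee_pos: [0.5534, -0.1011, 0.1237]
tool_rot: [-0.005, 3.141, 0.001]
wrist_force: [0.1, -0.8, 0.3]
finger_gap: 0.0851
grip_force: 0.0
```

Request:
send_rows --series '[[[0, 0, 0, 0, 0, 0], [0, 0, 0, 0, 0, 0]]]'

```text
time: 26.95
ee_pos: [0.5519, -0.1057, 0.1233]
tool_rot: [0.002, 3.141, -0.001]
wrist_force: [-0.1, -0.4, 0.3]
finger_gap: 0.0855
grip_force: 0.0
```

Run:
```python
from bench import ctrl
from h import *
o=ctrl.observe();m=ctrl.camera_model("wrist");p,d=ctrl.capture("wrist")
W=pts(d,m).reshape(-1,3);W=W[(abs(W[:,2]-.05)<.003)&(abs(W[:,1]+.105)<.04)&(abs(W[:,0]-.553)<.04)]
q=(W[:,:2]*1000).astype(np.float32);print(o["ee_pos"].round(4),len(q),cv2.minEnclosingCircle(q))
h=cv2.convexHull(q)[:,0]
# width by direction: minimum near +-15 deg of y = flats across
for a in range(60,121,6):
    n=np.array([np.cos(np.radians(a)),np.sin(np.radians(a))]);s=h@n;print(a,np.ptp(s).round(1),end="; ")
```

```text
[ 0.5519 -0.1057  0.1233] 1687 ((554.4533081054688, -107.43853759765625), 20.798383712768555)
60 41.6; 66 41.4; 72 40.8; 78 39.7; 84 38.2; 90 36.3; 96 37.0; 102 38.4; 108 39.7; 114 40.6; 120 40.9;
```

The nut's flats face about 91–92°, within 2° of the closing line, so no turn is needed.

Request:
send_rows --series '[[[-0.002, -0.002, 0.025, 0, 0, 0], [-0.002, -0.002, 0.06, 0, 0, 0], [-0.002, -0.002, 0.095, 0, 0, 0], [-0.002, -0.002, 0.12, 0, 0, 0], [-0.002, -0.002, 0.129, 0, 0, 0]]]'

```text
time: 27.5
ee_pos: [0.5521, -0.1079, -0.0084]
tool_rot: [-0.004, -3.138, -0.001]
wrist_force: [-1.0, 0.3, 0.4]
finger_gap: 0.0856
grip_force: 0.0
```

Request:
send_rows --series '[[[0, 0, 0, 0, 0, 0], [0, 0, 0, 0, 0, 0]]]'

```text
time: 27.7
ee_pos: [0.5548, -0.1077, -0.0048]
tool_rot: [0.003, 3.14, -0.001]
wrist_force: [0.3, 0.4, 0.5]
finger_gap: 0.0857
grip_force: 0.0
```

Request:
send_rows --series '[[[0, 0, 0, 0, 0, 0], [0, 0, 0, 0, 0, 0], [0, 0, 0, 0, 0, 0], [0, 0, 0, 0, 0, 0], [0, 0, 0, 0, 0, 0]]]' --gripper 1

```text
time: 28.2
ee_pos: [0.5545, -0.107, -0.0053]
tool_rot: [0.001, 3.141, -0.0]
wrist_force: [-1.4, 0.3, 9.5]
finger_gap: 0.0349
grip_force: 60.1
```

Request:
send_rows --series '[[[0, 0, 0, 0, 0, 0], [0, 0, 0, 0, 0, 0]]]'

```text
time: 28.4
ee_pos: [0.5545, -0.107, -0.0053]
tool_rot: [0.001, 3.141, -0.001]
wrist_force: [-2.0, -0.3, 8.8]
finger_gap: 0.0351
grip_force: 60.1
```

Request:
send_rows --series '[[[0, 0, -0.01, 0, 0, 0], [0, 0, -0.035, 0, 0, 0], [0, 0, -0.07, 0, 0, 0], [0.001, -0.013, -0.1, 0, 0, 0], [0.003, -0.04, -0.11, 0, 0, 0]]]'

```text
time: 28.9
ee_pos: [0.5525, -0.1465, 0.1077]
tool_rot: [-0.002, 3.138, -0.001]
wrist_force: [0.7, 0.6, -3.3]
finger_gap: 0.035
grip_force: 60.7
```

Request:
send_rows --series '[[[0.002, -0.04, 0, 0, 0, 0], [0.004, -0.08, 0, 0, 0, 0], [0.006, -0.12, 0, 0, 0, 0], [0.008, -0.155, 0, 0, 0, 0], [0.009, -0.18, 0, 0, 0, 0]]]'

```text
time: 29.4
ee_pos: [0.5412, -0.3291, 0.1042]
tool_rot: [-0.003, -3.141, 0.0]
wrist_force: [0.2, -0.2, -3.6]
finger_gap: 0.0352
grip_force: 60.7
```

Request:
send_rows --series '[[[0, -0.005, 0, 0, 0, 0], [0, -0.005, 0, 0, 0, 0], [0, -0.005, 0, 0, 0, 0]]]'

```text
time: 29.7
ee_pos: [0.5419, -0.3311, 0.1041]
tool_rot: [-0.001, -3.141, -0.001]
wrist_force: [0.5, 0.2, -3.4]
finger_gap: 0.0351
grip_force: 60.8
```

Request:
send_rows --series '[[[0, -0.001, 0.025, 0, 0, 0], [0, -0.001, 0.05, 0, 0, 0], [0, -0.001, 0.07, 0, 0, 0], [0, -0.001, 0.08, 0, 0, 0], [0, -0.001, 0.08, 0, 0, 0]]]'

```text
time: 30.2
ee_pos: [0.5413, -0.3316, 0.023]
tool_rot: [0.0, -3.14, -0.002]
wrist_force: [-0.6, 0.4, -2.1]
finger_gap: 0.0351
grip_force: 60.7
```

Request:
send_rows --series '[[[0, 0, 0.01, 0, 0, 0], [0, 0, 0.018, 0, 0, 0], [0, 0, 0.022, 0, 0, 0], [0, 0, 0.023, 0, 0, 0], [0, 0, 0.023, 0, 0, 0]]]'

```text
time: 30.7
ee_pos: [0.5419, -0.333, 0.001]
tool_rot: [0.001, 3.142, -0.0]
wrist_force: [0.2, -0.2, -3.4]
finger_gap: 0.0348
grip_force: 60.8
```

Request:
send_rows --series '[[[0, 0, 0.001, 0, 0, 0], [0, 0, 0.001, 0, 0, 0]]]'

```text
time: 30.9
ee_pos: [0.5421, -0.3332, 0.0007]
tool_rot: [0.002, 3.141, -0.001]
wrist_force: [-2.7, 1.4, 5.1]
finger_gap: 0.035
grip_force: 61.5
```

Release, retreat up and toward the middle, and check from the top.

Request:
send_rows --series '[[[0, 0, 0, 0, 0, 0], [0, 0, 0, 0, 0, 0], [0, 0, 0, 0, 0, 0], [0, 0, 0, 0, 0, 0], [0, 0, -0.01, 0, 0, 0]]]' --gripper -1

```text
time: 31.4
ee_pos: [0.5411, -0.3325, 0.0091]
tool_rot: [-0.001, -3.14, -0.002]
wrist_force: [-0.9, -0.1, 0.2]
finger_gap: 0.0855
grip_force: 0.0
```

Request:
send_rows --series '[[[0, 0, -0.025, 0, 0, 0], [0, 0, -0.06, 0, 0, 0], [0, 0, -0.09, 0, 0, 0], [0, 0.03, -0.12, 0, 0, 0], [0, 0.07, -0.14, 0, 0, 0]]]'

```text
time: 31.9
ee_pos: [0.5423, -0.2636, 0.1527]
tool_rot: [0.005, 3.139, -0.002]
wrist_force: [1.2, 1.3, -0.2]
finger_gap: 0.0857
grip_force: 0.0
```

Request:
send_rows --series '[[[0, 0.04, 0, 0, 0, 0], [0, 0.08, 0, 0, 0, 0], [0, 0.12, 0, 0, 0, 0], [0, 0.16, 0, 0, 0, 0], [0, 0.2, 0, 0, 0, 0]]]'

```text
time: 32.4
ee_pos: [0.542, -0.0614, 0.1508]
tool_rot: [0.002, 3.141, -0.0]
wrist_force: [0.9, 0.4, -0.3]
finger_gap: 0.0849
grip_force: 0.0
```

Request:
send_rows --series '[[[0, 0.02, 0, 0, 0, 0], [0, 0.02, 0, 0, 0, 0], [0, 0.02, 0, 0, 0, 0]]]'

```text
time: 32.7
ee_pos: [0.5423, -0.043, 0.1505]
tool_rot: [-0.0, 3.141, -0.0]
wrist_force: [0.0, -0.1, 0.7]
finger_gap: 0.0854
grip_force: 0.0
```

Run:
```python
from bench import ctrl
from h import *
p,d=ctrl.capture("top");m=ctrl.camera_model("top");P=pts(d,m)
cv2.imwrite("pics/top2.png",p[:,:,::-1])
for n,x,y,H in [("bolt",.403,-.3247,.071),("long",.472,-.3286,.066),("nut",.542,-.3325,.056),("short",.504,.3185,.046),("bush",.434,.3235,.051)]:
    W=P.reshape(-1,3);W=W[(abs(W[:,0]-x)<.03)&(abs(W[:,1]-y)<.03)&(abs(W[:,2]-H)<.006)];print(n,len(W),np.median(W,0).round(4))
```

```text
bolt 97 [ 0.402  -0.3226  0.0697]
long 131 [ 0.4702 -0.3269  0.0646]
nut 228 [ 0.5412 -0.3312  0.0552]
short 132 [0.5017 0.3174 0.0451]
bush 141 [0.4318 0.3224 0.0508]
```

View pics/top2.png

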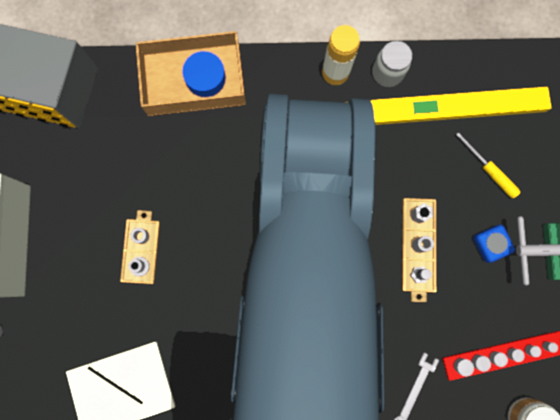

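All five parts stand in the right compartments at the right heights: tray3 has the bolt (421,275), sleeve (422,243) and nut (422,212); tray2 has the sleeve (140,236) and bush (138,266).

```bash
python3 -c "
from bench import ctrl
print(ctrl.finish_job())"
```

```text
the job is handed in; nothing more can be done
None
```

Both kits are made up and the job is handed in after about 33 s: all five parts stand upright in their compartments, the robot is clear, and I never went near the three spares (the arm hid them in the last picture).

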